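# Pack the ground blocks and the oil stone into their case

## Task

The angle check is finished: put the set back in its case. Take the steel block off the tilted sine plate and lay it flat in the empty bed at the bottom of the case beside its mate, then lay the light oil stone that lies by the sine plate flat and lengthwise on top of the two blocks, bridging both, and lower the lid until the case is fully shut. Set the parts down rather than dropping them, do not slam the lid, and leave the other things on the bench alone.

Things in the scene. Friction and masses are not known exactly. Their poses are not given: they have to be found in the camera images.
- block_center (a point): Centre of the loose ground steel block, 51 x 76 x 25 mm (its x, y, z), about 0.75 kg. Grip it across x; y is its length, z is normal to its large faces. It starts on the sine plate, tilted 30 deg: length up the slope, low end (towards the robot) against the stop, z out of the plate, up and back towards the robot. Both gripping sides are free; fingers come down over the plate beside it.
- mate_center (a point): Centre of the block's mate, the same steel block, already lying flat in the other bed of the case, its length along the case's y.
- stone_center (a point): Centre of the oil stone in its plain bar-shaped holder, 32 x 100 x 22.5 mm (its x, y, z), about 0.12 kg, lying flat on the bench nearer than or beyond the sine plate; x is across the 32 mm width, y along the length. (A second such bar far back at the left, beside the wooden box under the bench shelf, is not part of the work.)
- empty_bed (a point): Centre of the empty bed on the case's inner floor, 6 mm above the bench; axes of the case. A block lies here flat, 76 mm length along y, 51 mm width along x, 4 mm clear all round, between corner ribs 17 mm high. Midway along y the ribs leave gaps 56 mm wide for the fingers, with 28 mm from the block's side to the case wall (41 mm high).
- case_floor (a point): Middle of the case's inner floor, 6 mm above the bench; x towards the hinge, y along the case, z up. Grey plastic clamshell, stands firm; base 118 x 182 x 41 mm, walls 5 mm. Beds lie 44 mm to +y (empty) and -y (mate), a 4 mm rib 15 mm high between. Blocks lying flat are level, 25 mm above this floor; the stone on them reaches 48 mm, the shut lid leaves 56 mm.
- hinge (a point): Middle of the lid's hinge line, 63 mm from the case's middle along the case's x and 42 mm above the bench; the line runs along the case's y. Axes of the case.
- lid_edge (a point): Middle of the lid's free edge at its outer face: 122 mm from the hinge line along the lid and 24 mm out. The lid is a shell 118 x 182 x 24 mm, hollow towards the case; this point's axes turn with it (x along the lid to the hinge, y along the hinge, z out of the outer face; as the case's when shut).
- lid (a joint): Angle of the lid, rad: 0 fully shut, 1.57 upright at the far side of the case, stop at 1.9 leaning back. Starts at 1.65 to 1.82. A stiff friction hinge (0.24 N m) holds it wherever it is left, so it must be brought all the way down; 2 to 4 N at the free edge move it.
- sine_plate: Steel sine plate, fixed, base 124 x 78 mm; origin under the middle of its base. Its upper plate (70 mm wide) is set at 30 degrees, low end towards its -x (towards the robot), high end 94 mm above the bench at its +x. A stop bar at the low end stands 10 mm above the plate's face.
- feeler: Bystander: folded feeler gauge, 14 x 100 x 10 mm, lying; origin under its middle.
- mallet: Bystander: small dead-blow hammer, 160 mm long, 35 mm high, lying behind the case; origin under its middle.
- t_bolt: Bystander: T-slot bolt with nut, 66 mm long, 30 mm high, lying left of the case; origin under its middle.
Mind the look-alikes: they are no part of the job. What is shaped like the part that bears block_center but purple is not meant.

How it is judged:
On the way, in this order (a step that is already met when the one before it is completed fails the run):
1. the steel block lies flat in the empty bed, let go of, before the stone is laid on (horizontal distance between block_center and empty_bed below 0.008 m and z of block_center in the frame of empty_bed below 0.0157 m and angle between block_center's own z axis and vertical below 0.06 rad and contact force between the fingers and block below 0.2 N), for 0.2 s.
2. the oil stone lies flat on top of the two blocks, let go of, before the lid is shut (z of stone_center in the frame of case_floor between 0.033 and 0.041 m and horizontal distance between stone_center and case_floor below 0.04 m and angle between stone_center's own z axis and vertical below 0.08 rad and angle between the y axis of stone_center and the y axis of case_floor, either way round below 0.4 rad and value of joint lid above 0.3 rad and contact force between the fingers and oilstone below 0.2 N), for 0.2 s.
At the end, for the whole second after the job is handed in: Lid shut (under 0.04 rad); block flat and fully down in its bed (centre within 8 mm, height within 3 mm, tilt under 0.06 rad); mate still flat in its bed; stone at rest flat on both blocks (tilt under 0.08 rad), within 40 mm of the case's middle and 0.4 rad of lengthwise (value of joint lid below 0.04 rad and horizontal distance between block_center and empty_bed below 0.008 m and z of block_center in the frame of empty_bed below 0.0157 m and angle between each of block_center, mate_center's own z axis and vertical below 0.06 rad and z of mate_center in the frame of case_floor below 0.0157 m and horizontal distance between mate_center and case_floor between 0.034 and 0.054 m and z of stone_center in the frame of case_floor between 0.033 and 0.041 m and horizontal distance between stone_center and case_floor below 0.04 m and angle between stone_center's own z axis and vertical below 0.08 rad and angle between the y axis of stone_center and the y axis of case_floor, either way round below 0.4 rad and linear speed of oilstone below 0.02 m/s); the robot touches nothing.
It fails at once if the steel block is dropped (falls free faster than 0.6 m/s) (contact force between anything else and block below 0.05 N and linear speed of block above 0.6 m/s).
It fails at once if the oil stone is dropped (falls free faster than 0.6 m/s) (contact force between anything else and oilstone below 0.05 N and linear speed of oilstone above 0.6 m/s).
It fails at once if the lid is slammed (swings shut faster than 4 rad/s) (velocity of joint lid below -4 rad/s).
It fails at once if a bystander (feeler gauge, T-bolt or hammer) is moved more than 30 mm (distance of any of feeler, t_bolt, mallet from where it was at the start of the episode above 0.03 m).
It also fails if it takes over 61 s, if anything falls off the work surface, if the arm or the gripper's body presses on something with over 40 N, if the wrist force passes 120 N, or if a joint passes its speed limit or range.

## Robot

A 7-joint arm with a two-finger parallel gripper is mounted at the origin on a cart in front of the work surface, level with it; the furniture and walls round the work are solid. World frame = base frame: x ahead of the robot, y to its left, z up, the work surface at z = 0. Lengths are in m, angles in rad, forces in N, time in s.
With the tool pointing down it reaches from about 0.35 to 0.9 m from the base axis. Payload 8.1 kg.
Tool frame: the origin (TCP) lies between the finger pads; the fingertips stand ahead of it and the grasp point (between the pads) is the TCP (arm.nose_length is the z of the fingertips in the tool frame, in m); z points along the fingers, y is the line along which they close (so a half turn about z gives the same grasp; the last joint's range is limited). The gripper opens to 92 mm and grips with 3 to 60 N. Pads are 19 mm wide; open, the fingers measure 130 mm over their backs; the gripper's body (75 mm by 190 mm) begins 47 mm behind the grasp point.
Start: joints at [1.231, 0.434, 0.025, 1.573, -0.012, 1.134, -0.075], TCP at [0.147, -0.608, 0.246] pointing down, gripper open.
Joint ranges: [-2.62, 2.62], [-0.44, 2.09], [-1.27, 1.32], [0.08, 2.57], [-1.32, 4.46], [0.12, 2], [-2.74, 2.74]. Speed limits (rad/s): [2.22, 2.22, 3.01, 3.01, 3.14, 3.14, 3.14].

## Interface

Orientations are given as a rotation vector (axis times angle).
In Python, from cell import sensors, optics, arm gives the robot as it stands.
- The arm moves only by the tool arm_command, never from a script. Its argument "deltas" is one flat list of numbers, 7 for each row, row after row: the turn, a rotation vector about the world's x, y, z as a fraction of full scale, then the shift along the world's x, y, z as a fraction of full scale, then the finger opening in mm, from 0 to 91.8. In form: [wx, wy, wz, dx, dy, dz, fingers, wx, wy, wz, dx, dy, dz, fingers, ...]. A call has 1 to 20 rows; each row is the pose to reach, as a shift and turn from the pose commanded when the call began; what a row does not reach only later rows make up. Full scale, the value 1, is 1 m for a shift and 90 degrees for a turn. A row lasts 1/10 s, in which the tool goes at most 50 mm and 8.59 degrees, less where a joint would pass 70% of its speed; a pose out of reach is approached as far as the arm can. A call with a number of a shift or a turn outside -1 to 1 is refused whole. A call with a gripper value outside its range is refused whole. The fingers move at their own pace and stop on an object; "force" is the grip in N (left out, the last holds). Time passes only in rows, so rows that repeat a pose let the fingers close. It gives the time, the measured TCP pose, the force, the opening and the grip force at its end, in the units of the state.
- sensors.observe(): the state, without advancing time (a new reading comes with each control period).
- optics.get_image(name): name is "side" or "top"; returns the picture (480x640x3 uint8, blue, green, red); there is no depth.
- optics.calibration(name): a dict with "camera_matrix" (3x3 intrinsics, pixels), "rvec" (rotation vector, rad) and "tvec" (3), from world to camera coordinates, as OpenCV has them. Camera axes: x right, y down, z forward; pixel columns grow to the right and rows downward; lengths in m; the calibration is good to about 2 mm. A picture is of the moment at which its call begins. calibration takes no time and is no camera call.
- arm.sign_off(): hands the job in; it is judged then, once.
The state is a dict: "clock": time; "joints": joint angles; "dq": joint speeds; "joint_efforts": joint torques, N m; "position": TCP position; "ee_rot": TCP orientation; "force": force on the tool from outside, world axes, zero at the start; "ft_torque": the same for the moment, N m; "width": opening from 0.0 (shut) to 1.0 (fully open); "gripper_force": force on a finger pad.
Only numpy, scipy, OpenCV 4.12 (cv2) and the standard library are available. Lean on these libraries where they do the work, as an engineer would, in place of code of your own. Each camera call takes 0.05 s, during which the arm holds its last target. There are 200 camera calls.

## Working session

There is one attempt and no reset: what is moved stays moved. The work goes in short steps, Python scripts to look and compute and a tool call to move; the robot and the scene stay as the last step left them, time stands still between calls to the robot, and variables do not carry over. Pictures are saved under pics/ and viewed, at most 10 in all, crops included, and the job is handed in when it is done.

Besides the shell and the picture viewer there is one more tool, called after "Call:" as name(argument=value, ...) on one line, values as JSON. arm_command: Moves the arm, as the interface text tells. Its arguments: {"type":"object","properties":{"deltas":{"type":"array","items":{"type":"number"}},"force":{"type":"number"}},"required":["deltas"]}

```bash
mkdir -p pics; ls; python3 - <<'E'
from cell import sensors, optics, arm
import cv2,numpy as np
s=sensors.observe();print({k:np.round(v,3).tolist() for k,v in s.items()}, arm.nose_length)
for n in("top","side"):
    cv2.imwrite(f"pics/{n}0.png",optics.get_image(n))
    c=optics.calibration(n);R=cv2.Rodrigues(np.array(c["rvec"]))[0];print(n,np.round(c["camera_matrix"],1).tolist(),"cam at",np.round(-R.T@np.array(c["tvec"]).ravel(),3), np.round(R,3).tolist())
E
```

```text
pics
{'clock': 0.0, 'joints': [1.231, 0.435, 0.025, 1.574, -0.012, 1.134, -0.075], 'dq': [-0.001, 0.0, 0.0, -0.001, -0.001, -0.001, 0.001], 'joint_efforts': [0.001, -66.785, 0.985, -31.446, -0.061, 0.043, 0.0], 'position': [0.146, -0.607, 0.245], 'ee_rot': [-3.118, -0.371, 0.001], 'force': [0.707, -0.026, -0.451], 'ft_torque': [-0.015, 0.009, 0.05], 'gripper_force': 0.0, 'width': 0.999} 0.019
top [[572.8, 0.0, 314.7], [0.0, 572.8, 233.3], [0.0, 0.0, 1.0]] cam at [0.412 0.355 1.111] [[-0.002, -1.0, 0.02], [-0.994, 0.0, -0.106], [0.106, -0.021, -0.994]]
side [[572.4, 0.0, 303.8], [0.0, 572.4, 240.2], [0.0, 0.0, 1.0]] cam at [ 0.433 -0.395  0.676] [[0.987, -0.161, -0.016], [-0.114, -0.619, -0.777], [0.115, 0.769, -0.629]]
```

View pics/top0.png

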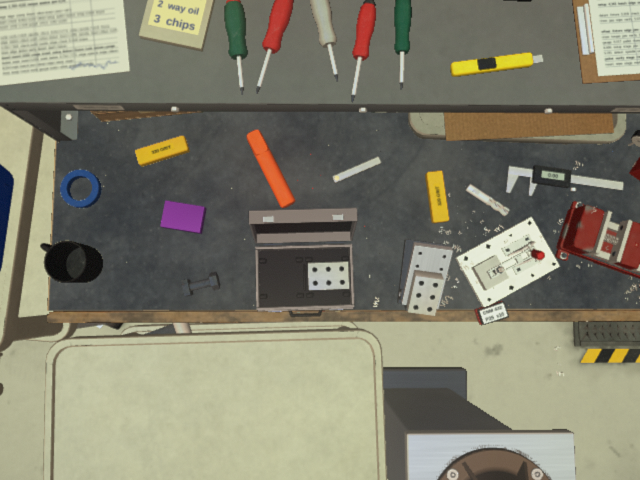

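View pics/side0.png

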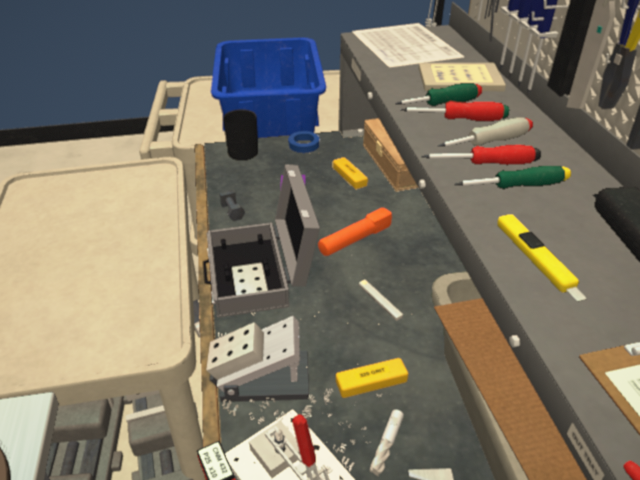

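The top view shows the case at (305,277) with the mate at (328,276), and the lid upright at (303,228). The block is on the sine plate at (427,292).

Candidates:
- **Block:** the holed block on the plate at top (427,292), the mate at (328,276), or the purple look-alike at (183,216). I choose (427,292).
- **Stone:** the yellow bar at top (438,196), just beyond the sine plate, or the yellow bar at (162,150) by the wooden box. I choose (438,196). The pale sticks at (357,170) and (487,199) are not bars of the right size.

I'll check both choices in one composite close crop.

```bash
cat > h.py <<'E'
import cv2,numpy as np
from cell import sensors, optics, arm
C={}
for n in("top","side"):
    c=optics.calibration(n);C[n]=(np.array(c["camera_matrix"]),cv2.Rodrigues(np.array(c["rvec"]))[0],np.array(c["tvec"]).ravel())
def ray(n,p):
    K,R,t=C[n];d=R.T@np.linalg.solve(K,[p[0],p[1],1.]);return -R.T@t,d/np.linalg.norm(d)
def onz(n,p,z):
    o,d=ray(n,p);return o+d*(z-o[2])/d[2]
def tri(pt,ps):
    A=[];b=[]
    for n,p in(("top",pt),("side",ps)):
        o,d=ray(n,p);M=np.eye(3)-np.outer(d,d);A.append(M);b.append(M@o)
    x=np.linalg.solve(sum(A),sum(b));return x, np.linalg.norm(A[0]@x-b[0])+np.linalg.norm(A[1]@x-b[1])
def proj(n,X):
    K,R,t=C[n];q=K@(R@np.asarray(X)+t);return q[:2]/q[2]
E
python3 - <<'E'
from h import *
a=cv2.imread("pics/top0.png");b=cv2.imread("pics/side0.png")
A=cv2.resize(a[165:325,245:455],(788,600),interpolation=cv2.INTER_CUBIC)  # 3.75
B=cv2.resize(b[160:400,200:420],(550,600),interpolation=cv2.INTER_CUBIC)  # 2.5
for im,x0,y0,s in((A,245,165,3.752),(B,200,160,2.5)):
    for v in range(0,500,20):
        for (p,q,o) in(((int((v-x0)*s),0),(int((v-x0)*s),6),v),((0,int((v-y0)*s)),(6,int((v-y0)*s)),v)):
            cv2.line(im,p,q,(0,255,255),2);cv2.putText(im,str(o),(q[0]+2,q[1]+10),0,.35,(0,255,255),1)
cv2.imwrite("pics/ct.png",A);cv2.imwrite("pics/cs.png",B)
for n,im in(("top",a),("side",b)):
    hsv=cv2.cvtColor(im,cv2.COLOR_BGR2HSV)
    m=cv2.inRange(hsv,(18,120,120),(32,255,255))
    for c in cv2.findContours(m,0,2)[0]:
        if cv2.contourArea(c)>300:
            r=cv2.minAreaRect(c);P=cv2.boxPoints(r);print(n,np.round(r[0]),cv2.contourArea(c),np.round([onz(n,p,.0225) for p in P],3).tolist())
E
```

```text
top [437. 196.] 834.0 [[0.648, 0.118, 0.022], [0.653, 0.084, 0.022], [0.552, 0.073, 0.022], [0.548, 0.107, 0.022]]
top [161. 150.] 788.0 [[0.69, 0.681, 0.022], [0.721, 0.586, 0.022], [0.69, 0.576, 0.022], [0.659, 0.67, 0.022]]
top [491.  64.] 893.0 [[0.87, 0.065, 0.022], [0.893, -0.101, 0.022], [0.863, -0.103, 0.022], [0.84, 0.062, 0.022]]
side [372. 377.] 1772.5 [[0.546, 0.102, 0.022], [0.652, 0.115, 0.022], [0.648, 0.07, 0.022], [0.546, 0.059, 0.022]]
side [537. 253.] 1686.0 [[0.907, 0.388, 0.022], [0.955, 0.427, 0.022], [0.984, 0.214, 0.022], [0.942, 0.186, 0.022]]
side [350. 172.] 585.0 [[0.648, 0.651, 0.022], [0.685, 0.697, 0.022], [0.721, 0.573, 0.022], [0.686, 0.533, 0.022]]
```

View pics/ct.png

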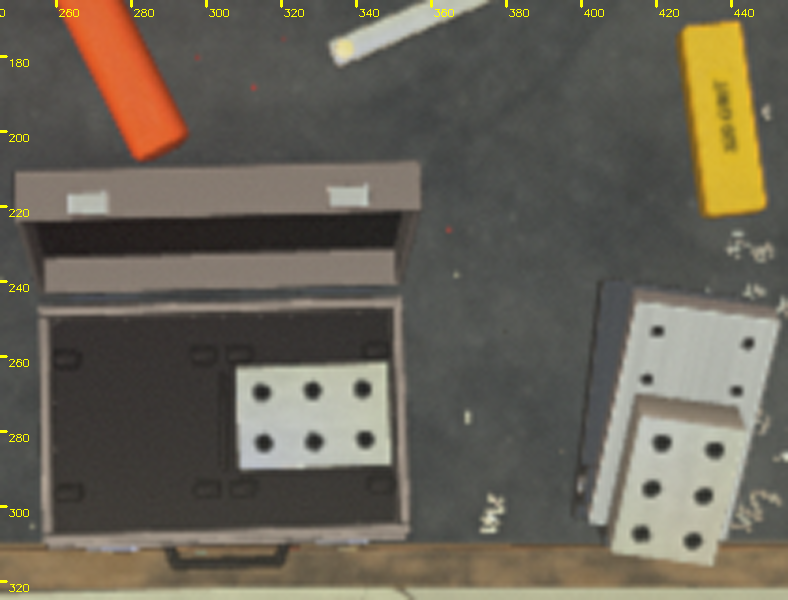

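View pics/cs.png

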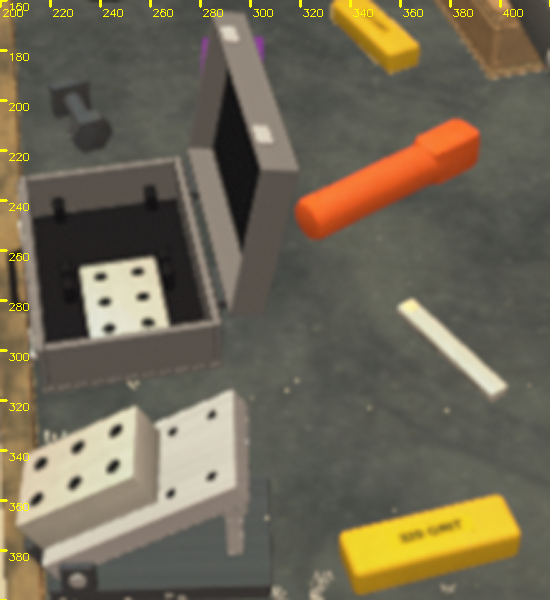

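The crops confirm the choices. In the top crop the holed grey block is on the tilted plate, with its large face centred near (427,296). The yellow "320 GRIT" bar is beyond the sine plate near (438,196). The mate is in the right bed, and the left bed (the +y side) is empty.

```bash
python3 - <<'E'
from h import *
T=lambda p:(p[0]/3.752+245,p[1]/3.75+165)
S=lambda p:(p[0]/2.5+200,p[1]/2.5+160)
ht=[(662,443),(715,450),(652,488),(704,495),(641,534),(693,541)]
hs=[(116,430),(113,466),(78,447),(75,482),(40,463),(37,498)]
P=[]
for a,b in zip(ht,hs):
    x,e=tri(T(a),S(b));P.append(x);print(np.round(x,4),round(e,4))
P=np.array(P);c=P.mean(0);n=np.linalg.svd(P-c)[2][2];n*=np.sign(n[2])
y=(P[0]+P[1]-P[4]-P[5]);y/=np.linalg.norm(y)
print("face c",c,"n",n,"y",y,"tilt",np.degrees(np.arccos(n[2])),"az y",np.arctan2(y[1],y[0]),"x az",np.arctan2(*(P[0]-P[1])[1::-1]), "block c",c-n*.0125)
mt=[(236,367),(387,362),(391,464),(240,469)]
M=np.array([onz("top",T(p),.031) for p in mt]);print("mate",np.round(M,4).tolist(),M.mean(0))
v=M[0]+M[3]-M[1]-M[2];print("len",np.linalg.norm(v)/2,"wid",np.linalg.norm(M[0]+M[1]-M[2]-M[3])/2,"case y az",np.arctan2(v[1],v[0]))
rim=[(40,308),(400,300),(408,530),(50,536)]
Q=np.array([onz("top",T(p),.041) for p in rim]);print("rim",np.round(Q,4).tolist(),Q.mean(0))
# mate top by side
print("mate side",[np.round(onz("side",S(p),.031),4).tolist() for p in((80,268),(156,257))])
for a,b in(((420,162),(297,168)),((15,172),(243,15))):print("lid",tri(T(a),S(b)))
print("shelf front?",onz("top",(314,108),.3))
E
```

```text
[0.4315 0.1426 0.0854] 0.0001
[0.428  0.1173 0.0854] 0.0002
[0.4099 0.1453 0.0728] 0.0003
[0.4066 0.1203 0.0732] 0.0001
[0.3877 0.1486 0.0601] 0.0003
[0.3846 0.1235 0.0607] 0.0005
face c [0.40806672 0.1329538  0.07293363] n [-0.48774237  0.07715786  0.86957118] y [ 0.86128805 -0.11999302  0.49374546] tilt 29.591153455596103 az y -0.13842709451013696 x az 1.4312807139134536 block c [0.4141635  0.13198933 0.06206399]
mate [[0.471, 0.3455, 0.031], [0.4735, 0.2695, 0.031], [0.4223, 0.2679, 0.031], [0.42, 0.3435, 0.031]] [0.44669297 0.30659373 0.031     ]
len 0.07586340116391663 wid 0.051123216042176976 case y az 1.6021045025419896
rim [[0.5, 0.4432, 0.041], [0.5039, 0.2635, 0.041], [0.3897, 0.2606, 0.041], [0.3872, 0.4373, 0.041]] [0.44521408 0.35115008 0.041     ]
mate side [[0.4196, 0.3424, 0.031], [0.4716, 0.3444, 0.031]]
lid (array([0.55544763, 0.26390583, 0.15750601]), np.float64(0.0012616713042936324))
lid (array([0.55118532, 0.44569167, 0.15348855]), np.float64(0.001662510745283868))
shelf front? [0.68208252 0.33867333 0.3       ]
```

```bash
cat >> h.py <<'E'
from scipy.spatial.transform import Rotation as Ro
def turn(zdir,yaz,R0=None):
    "rotvec/90deg from R0 (default measured) to tool with z along zdir, y on azimuth line yaz"
    R0=R0 if R0 is not None else Ro.from_rotvec(sensors.observe()["ee_rot"])
    z=np.array(zdir,float);z/=np.linalg.norm(z);y=np.array([np.cos(yaz),np.sin(yaz),0])
    y-=z*(y@z);y/=np.linalg.norm(y)
    y*=np.sign(y@R0.as_matrix()[:,1])
    Rt=Ro.from_matrix(np.c_[np.cross(y,z),y,z]);w=(Rt*R0.inv()).as_rotvec();return w/(np.pi/2)
def st():
    s=sensors.observe();print("t",s["clock"],"p",np.round(s["position"],4),"z",np.round(Ro.from_rotvec(s["ee_rot"]).as_matrix()[:,1:].T,3).tolist(),"q",np.round(s["joints"],2),"F",np.round(s["force"],1),"w",s["width"],s["gripper_force"]);return s
E
python3 - <<'E'
from h import *
print(turn([0,0,-1],1.432),turn([.495,-.069,-.866],1.432))
E
```

```text
[-9.24691708e-04 -1.22723951e-04 -2.39058924e-01] [ 0.01559153 -0.33487186 -0.23376508]
```

Call:
arm_command(deltas=[0,0,-0.24,0.3,0.26,0.06,91.8,0,0,-0.24,0.3,0.26,0.06,91.8,0,0,-0.24,0.3,0.26,0.06,91.8,0,0,-0.24,0.3,0.26,0.06,91.8,0,0,-0.24,0.3,0.26,0.06,91.8,0,0,-0.24,0.3,0.26,0.06,91.8,0,0,-0.24,0.3,0.26,0.06,91.8,0,0,-0.24,0.3,0.26,0.06,91.8,0.016,-0.335,-0.234,0.264,0.74,-0.05,91.8,0.016,-0.335,-0.234,0.264,0.74,-0.05,91.8,0.016,-0.335,-0.234,0.264,0.74,-0.05,91.8,0.016,-0.335,-0.234,0.264,0.74,-0.05,91.8,0.016,-0.335,-0.234,0.264,0.74,-0.05,91.8,0.016,-0.335,-0.234,0.264,0.74,-0.05,91.8,0.016,-0.335,-0.234,0.264,0.74,-0.05,91.8,0.016,-0.335,-0.234,0.264,0.74,-0.05,91.8,0.016,-0.335,-0.234,0.264,0.74,-0.05,91.8,0.016,-0.335,-0.234,0.264,0.74,-0.05,91.8,0.016,-0.335,-0.234,0.264,0.74,-0.05,91.8,0.016,-0.335,-0.234,0.264,0.74,-0.05,91.8])

```text
clock: 2.1
position: [0.3991, 0.0986, 0.2224]
ee_rot: [3.006, -0.203, 0.792]
force: [-2.8, 11.3, -1.9]
width: 1.0
gripper_force: 0.0
```

```bash
python3 - <<'E'
from h import *
st(); print(turn([.495,-.069,-.866],1.432))
E
```

```text
t 2.1 p [0.3991 0.0986 0.2224] z [[-0.133, -0.991, -0.008], [0.489, -0.058, -0.87]] q [ 0.74 -0.07 -1.27  2.38  0.59  0.44 -2.74] F [-2.8 11.3 -1.9] w 0.999982844650909 0.0
[-0.00562337 -0.0047176  -0.00369227]
```

```bash
python3 - <<'E'
from h import *
R0=Ro.from_rotvec(sensors.observe()["ee_rot"])
print(turn([0,0,-1],-1.70+1.396,R0))
E
```

```text
[-0.19550541  0.29718729  0.87125436]
```

Call:
arm_command(deltas=[-0.195,0.297,0.871,0.07,0,0.06,91.8,-0.195,0.297,0.871,0.07,0,0.06,91.8,-0.195,0.297,0.871,0.07,0,0.06,91.8,-0.195,0.297,0.871,0.07,0,0.06,91.8,-0.195,0.297,0.871,0.07,0,0.06,91.8,-0.195,0.297,0.871,0.07,0,0.06,91.8,-0.195,0.297,0.871,0.07,0,0.06,91.8,-0.195,0.297,0.871,0.07,0,0.06,91.8,-0.195,0.297,0.871,0.07,0,0.06,91.8,-0.195,0.297,0.871,0.07,0,0.06,91.8])

```text
clock: 3.1
position: [0.4683, 0.1022, 0.2826]
ee_rot: [-2.659, -1.667, -0.089]
force: [0.7, 0.8, 0.9]
width: 0.997
gripper_force: 0.0
```

```bash
python3 - <<'E'
from h import *
st()
E
```

```text
t 3.1 p [0.4683 0.1022 0.2826] z [[0.899, -0.436, 0.029], [0.047, 0.032, -0.998]] q [ 0.6   0.32 -1.13  1.84  0.32  1.12 -1.09] F [0.7 0.8 0.9] w 0.9974176074724348 0.0
```

```bash
python3 - <<'E'
from h import *
print(turn([0,0,-1],-0.45+1.35))
E
```

```text
[-0.03728562  0.01183052  0.85979254]
```

Call:
arm_command(deltas=[-0.037,0.012,0.86,0,0.03,0,91.8,-0.037,0.012,0.86,0,0.03,0,91.8,-0.037,0.012,0.86,0,0.03,0,91.8,-0.037,0.012,0.86,0,0.03,0,91.8,-0.037,0.012,0.86,0,0.03,0,91.8,-0.037,0.012,0.86,0,0.03,0,91.8,-0.037,0.012,0.86,0,0.03,0,91.8,-0.037,0.012,0.86,0,0.03,0,91.8,-0.037,0.012,0.86,0,0.03,0,91.8,-0.037,0.012,0.86,0,0.03,0,91.8])

```text
clock: 4.1
position: [0.4682, 0.1329, 0.2826]
ee_rot: [-1.035, -2.963, -0.003]
force: [-0.3, 0.4, 0.4]
width: 1.002
gripper_force: 0.0
```

```bash
python3 - <<'E'
from h import *
st(); print(turn([.495,-.069,-.866],1.432))
E
```

```text
t 4.1 p [0.4682 0.1329 0.2826] z [[0.623, 0.782, 0.001], [-0.002, 0.003, -1.0]] q [ 0.54  0.43 -1.24  1.78  0.43  1.24  0.08] F [-0.3  0.4  0.4] w 1.0023074470356725 0.0
[-0.13439147 -0.31136654  0.33150394]
```

Call:
arm_command(deltas=[-0.134,-0.311,0.332,-0.058,0,-0.11,91.8,-0.134,-0.311,0.332,-0.058,0,-0.11,91.8,-0.134,-0.311,0.332,-0.058,0,-0.11,91.8,-0.134,-0.311,0.332,-0.058,0,-0.11,91.8,-0.134,-0.311,0.332,-0.058,0,-0.11,91.8,-0.134,-0.311,0.332,-0.058,0,-0.11,91.8,-0.134,-0.311,0.332,-0.058,0,-0.11,91.8,-0.134,-0.311,0.332,-0.058,0,-0.11,91.8])

```text
clock: 4.9
position: [0.4111, 0.1333, 0.1733]
ee_rot: [0.192, 2.614, -0.044]
force: [-0.1, 0.5, 0.8]
width: 1.003
gripper_force: 0.0
```

```bash
python3 - <<'E'
from h import *
s=st(); print(turn([.495,-.069,-.866],1.432)); n=np.array([-.495,.069,.866])
c=np.array([.40807,.13295,.07293]);print("to grasp",c-.003*n-s["position"])
cv2.imwrite("pics/side1.png",optics.get_image("side")[60:480,150:640])
E
```

```text
t 4.9 p [0.4111 0.1333 0.1733] z [[0.145, 0.989, 0.005], [0.493, -0.068, -0.867]] q [ 0.26  0.21 -1.1   2.41  1.17  0.66 -0.35] F [-0.1  0.5  0.8] w 1.0030159853239282 0.0
[-0.00319229 -0.00091878  0.00419149]
to grasp [-0.00153799 -0.00055342 -0.10293798]
```

View pics/side1.png

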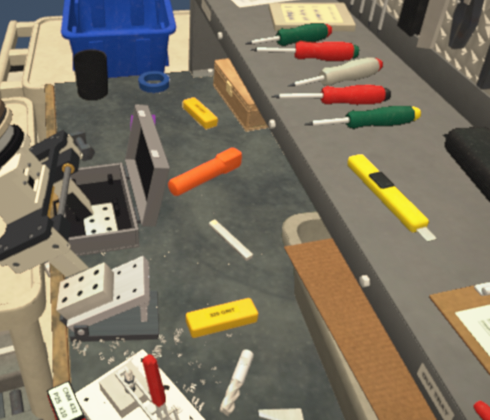

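The gripper (left, about (60,180) in the crop) is above the block, tilted to match the plate. Descending now.

Call:
arm_command(deltas=[0,0,0.004,-0.001,0,-0.03,91.8,0,0,0.004,-0.001,0,-0.06,91.8,0,0,0.004,-0.001,-0.001,-0.08,91.8,0,0,0.004,-0.001,-0.001,-0.09,91.8,0,0,0.004,-0.001,-0.001,-0.1,91.8,0,0,0.004,-0.001,-0.001,-0.102,91.8,0,0,0.004,-0.001,-0.001,-0.102,91.8])

```text
clock: 5.65
position: [0.4095, 0.1318, 0.0704]
ee_rot: [0.179, 2.615, -0.045]
force: [-0.3, -0.5, 0.6]
width: 1.0
gripper_force: 0.0
```

```bash
python3 - <<'E'
from h import *
s=st(); n=np.array([-.495,.069,.866])
c=np.array([.40807,.13295,.07293]);print("to grasp",c-.003*n-s["position"])
E
```

```text
t 5.65 p [0.4095 0.1318 0.0704] z [[0.136, 0.991, 0.002], [0.494, -0.066, -0.867]] q [ 0.02  0.53 -0.98  2.53  1.66  0.86 -0.93] F [-0.3 -0.5  0.6] w 1.0000701362915465 0.0
to grasp [ 1.02018475e-05  8.99786184e-04 -1.07959160e-04]
```

Position is within 1 mm. Closing.

Call:
arm_command(deltas=[0,0,0,0,0.001,0,45,0,0,0,0,0.001,0,45,0,0,0,0,0.001,0,45,0,0,0,0,0.001,0,45,0,0,0,0,0.001,0,45,0,0,0,0,0.001,0,45,0,0,0,0,0.001,0,45,0,0,0,0,0.001,0,45], force=45)

```text
clock: 6.45
position: [0.4094, 0.1335, 0.0711]
ee_rot: [0.175, 2.613, -0.043]
force: [-0.3, 2.4, 3.6]
width: 0.55
gripper_force: 45.0
```

```bash
python3 - <<'E'
from h import *
print(turn([0,0,-1],1.425+.87))
E
```

```text
[-0.10179407  0.32810721  0.53332451]
```

Call:
arm_command(deltas=[0,0,0,0,0,0.015,45,0,0,0,0,0,0.04,45,0,0,0,0,0,0.08,45,0,0,0,0.01,0,0.12,45,0,0,0,0.02,0,0.15,45])

```text
clock: 6.95
position: [0.4241, 0.1304, 0.2085]
ee_rot: [0.179, 2.617, -0.051]
force: [0.3, -1.2, -9.6]
width: 0.548
gripper_force: 45.0
```

```bash
python3 - <<'E'
from h import *
st();print(turn([0,0,-1],1.425+.87))
E
```

```text
t 6.95 p [0.4241 0.1304 0.2085] z [[0.136, 0.991, -0.002], [0.491, -0.07, -0.868]] q [ 0.35  0.12 -1.1   2.34  0.96  0.62 -0.07] F [ 0.3 -1.2 -9.6] w 0.5482408946252781 44.99125778675079
[-0.097127    0.32662831  0.53512881]
```

Call:
arm_command(deltas=[-0.097,0.327,0.535,0.01,0.1,0.05,45,-0.097,0.327,0.535,0.01,0.1,0.05,45,-0.097,0.327,0.535,0.01,0.1,0.05,45,-0.097,0.327,0.535,0.01,0.1,0.05,45,-0.097,0.327,0.535,0.01,0.1,0.05,45,-0.097,0.327,0.535,0.01,0.1,0.05,45,-0.097,0.327,0.535,0.01,0.1,0.05,45,-0.097,0.327,0.535,0.01,0.1,0.05,45,-0.097,0.327,0.535,0.01,0.1,0.05,45])

```text
clock: 7.85
position: [0.4349, 0.231, 0.2572]
ee_rot: [1.106, -2.94, -0.004]
force: [-0.8, 0.3, -8.5]
width: 0.546
gripper_force: 45.0
```

```bash
python3 - <<'E'
from h import *
s=st();print(turn([0,0,-1],3.167),np.array([.4445,.3948,.25])-s["position"])
E
```

```text
t 7.85 p [0.4349 0.231  0.2572] z [[-0.659, 0.752, 0.002], [-0.001, 0.002, -1.0]] q [ 0.3   0.47 -1.22  1.81  0.47  1.2   1.23] F [-0.8  0.3 -8.5] w 0.5456751291788458 44.98884379863739
[-0.00093555 -0.00132361  0.55792122] [ 0.00958864  0.16381365 -0.00722255]
```

Call:
arm_command(deltas=[0,0,0.558,0.01,0.164,-0.007,45,0,0,0.558,0.01,0.164,-0.007,45,0,0,0.558,0.01,0.164,-0.007,45,0,0,0.558,0.01,0.164,-0.007,45,0,0,0.558,0.01,0.164,-0.007,45,0,0,0.558,0.01,0.164,-0.007,45,0,0,0.558,0.01,0.164,-0.007,45,0,0,0.558,0.01,0.164,-0.007,45])

```text
clock: 8.65
position: [0.4452, 0.3949, 0.2516]
ee_rot: [-2.247, 2.195, 0.002]
force: [0.3, -0.5, -8.9]
width: 0.551
gripper_force: 45.0
```

```bash
python3 - <<'E'
from h import *
s=st();print(turn([0,0,-1],3.167),np.array([.4445,.3948,.25])-s["position"])
t=optics.get_image("top")[150:330,200:440];e=optics.get_image("side")[100:400,180:420]
cv2.imwrite("pics/b.png",np.hstack([cv2.resize(t,(480,360),interpolation=2),cv2.resize(e,(288,360),interpolation=2)]))
E
```

```text
t 8.65 p [0.4452 0.3949 0.2516] z [[-1.0, -0.024, 0.0], [-0.001, 0.001, -1.0]] q [-0.07  0.68 -1.23  1.58  0.65  1.35  1.79] F [ 0.3 -0.5 -8.9] w 0.5506182088024941 44.98867928981781
[-0.00076823 -0.00033327  0.00106608] [-0.00066505 -0.00013298 -0.00160152]
```

View pics/b.png

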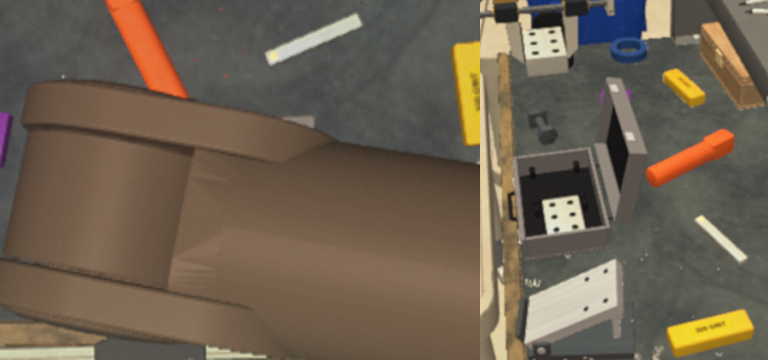

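```bash
python3 - <<'E'
from h import *
for p in((290,107),(290,103),(252,140)):
    o,d=ray("side",p);print(o+d*(.395-o[1])/d[1])
# predicted px of body corners half=.095 and z 47mm+ above tcp
for X in((.54,.357,.2986),(.54,.432,.2986),(.51,.385,.2986)):print(proj("side",X))
cv2.imwrite("pics/g.png",cv2.resize(optics.get_image("side")[0:200,150:350],(800,800))[:600])
E
```

```text
[0.53482    0.395      0.28939946]
[0.53502585 0.395      0.29587533]
[0.47377422 0.395      0.23980554]
[297.0854905  112.38479254]
[289.72058749  90.68467377]
[274.14847916 105.69358692]
```

View pics/g.png

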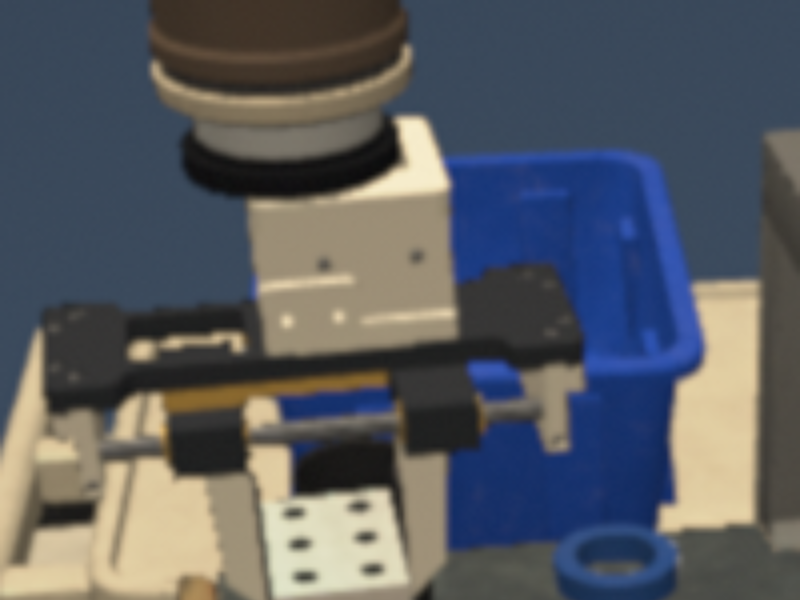

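The body bar spans about ±95 mm along the closing line, so coming straight down would land it on the lid's end wall at 1.75 rad. I'll first nudge the lid back towards its stop with the body, holding the block clear above the case.

Call:
arm_command(deltas=[0,0,0,-0.025,0,-0.04,45,0,0,0,-0.025,0,-0.08,45,0,0,0,-0.025,0,-0.12,45,0,0,0,-0.025,0,-0.15,45,0,0,0,-0.025,0,-0.15,45,0,0,0,-0.018,0,-0.15,45,0,0,0,-0.012,0,-0.15,45,0,0,0,-0.007,0,-0.15,45,0,0,0,-0.002,0,-0.15,45,0,0,0,0.002,0,-0.15,45])

```text
clock: 9.8
position: [0.4481, 0.3957, 0.1022]
ee_rot: [-2.252, 2.189, 0.004]
force: [-2.5, -0.0, -8.5]
width: 0.551
gripper_force: 45.0
```

Call:
arm_command(deltas=[0,0,0,0.003,0,0,45,0,0,0,0.005,0,0,45])

```text
clock: 10.0
position: [0.4527, 0.3953, 0.1015]
ee_rot: [2.253, -2.189, -0.004]
force: [-2.7, -0.9, -9.4]
width: 0.551
gripper_force: 45.0
```

```bash
python3 - <<'E'
from h import *
s=st()
a=optics.get_image("side");cv2.imwrite("pics/l.png",cv2.resize(a[100:320,190:350],(580,600*580//580),interpolation=2)[:600]);
E
```

```text
t 10.0 p [0.4527 0.3953 0.1015] z [[-1.0, -0.029, 0.002], [-0.002, 0.001, -1.0]] q [-0.13  0.83 -1.1   1.73  0.82  1.12  1.68] F [-2.7 -0.9 -9.4] w 0.5508354060246562 44.9889600276947
```

View pics/l.png

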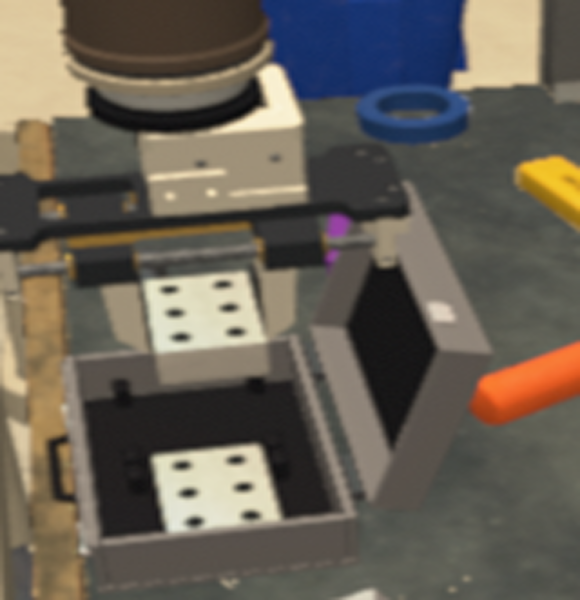

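The side crop shows the lid leaning further back against the body at (390,230), with the block hanging over the empty bed at (205,310). Lowering now, first partway into the ribs.

Call:
arm_command(deltas=[0,0,0,-0.0105,-0.0005,0,45,0,0,0,-0.0105,-0.0005,-0.02,45,0,0,0,-0.0105,-0.0005,-0.04,45,0,0,0,-0.0105,-0.0005,-0.052,45,0,0,0,-0.0105,-0.0005,-0.058,45,0,0,0,-0.0105,-0.0005,-0.062,45,0,0,0,-0.0105,-0.0005,-0.066,45])

```text
clock: 10.75
position: [0.4417, 0.3961, 0.0363]
ee_rot: [-2.253, 2.188, 0.006]
force: [-3.8, 1.2, 5.5]
width: 0.551
gripper_force: 45.0
```

Call:
arm_command(deltas=[0,0,0,0,-0.001,0,45])

```text
clock: 10.85
position: [0.4417, 0.396, 0.0363]
ee_rot: [-2.252, 2.186, 0.008]
force: [-2.7, 5.3, -1.9]
width: 0.551
gripper_force: 45.0
```

```bash
python3 - <<'E'
from h import *
s=st();print(s["ft_torque"])
a=optics.get_image("side");cv2.imwrite("pics/d.png",cv2.resize(a[110:310,190:350],(640,800),interpolation=2)[:600])
E
```

```text
t 10.85 p [0.4417 0.396  0.0363] z [[-1.0, -0.03, 0.002], [-0.002, 0.005, -1.0]] q [-0.17  0.89 -1.04  1.79  0.9   1.02  1.6 ] F [-2.7  5.3 -1.9] w 0.5508918030470268 44.99450862407684
[ 1.03076465  0.44949138 -0.07515528]
```

View pics/d.png

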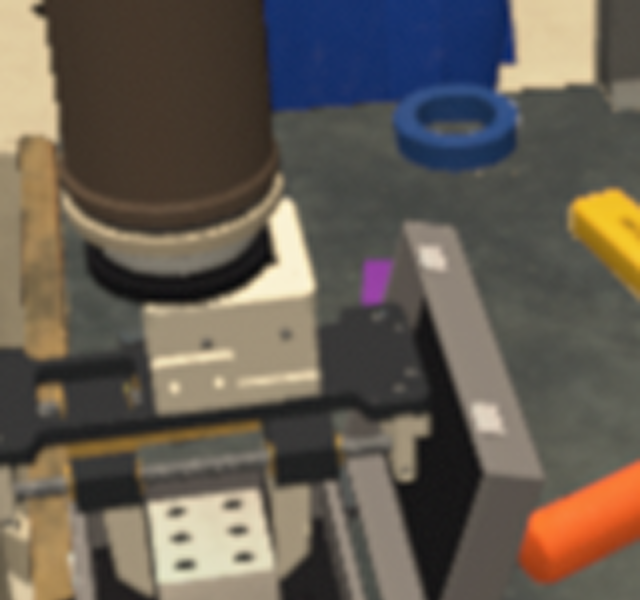

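```bash
python3 - <<'E'
from h import *
H=np.array([(176,512),(233,504),(180,537),(239,530),(185,565),(245,557)])/4+[190,110]
for z in(.0375,.0393):
    P=np.array([onz("side",p,z) for p in H]);print(P.mean(0),np.round(P[:,:2],4).tolist())
E
```

```text
[0.4419383  0.39473584 0.0375    ] [[0.4283, 0.4129], [0.4539, 0.414], [0.4289, 0.3949], [0.4549, 0.3951], [0.4297, 0.3753], [0.4559, 0.3761]]
[0.44191415 0.3925082  0.0393    ] [[0.4283, 0.4106], [0.4539, 0.4117], [0.4289, 0.3927], [0.4549, 0.3929], [0.4297, 0.3732], [0.4558, 0.3739]]
```

Call:
arm_command(deltas=[0,0,0,0,0.002,0,45,0,0,0,0,0.003,0,45])

```text
clock: 11.1
position: [0.4421, 0.3962, 0.0359]
ee_rot: [2.252, -2.189, -0.002]
force: [-4.0, -5.9, 6.2]
width: 0.549
gripper_force: 45.0
```

```bash
python3 - <<'E'
from h import *
s=st();print(s["ft_torque"], turn([0,0,-1],3.167))
E
```

```text
t 11.1 p [0.4421 0.3962 0.0359] z [[-1.0, -0.028, 0.002], [-0.002, -0.0, -1.0]] q [-0.17  0.89 -1.04  1.79  0.9   1.02  1.59] F [-4.  -5.9  6.2] w 0.548833678663087 44.99782741069794
[-1.45881043  0.83376418 -0.09047351] [ 0.00013377 -0.00100221 -0.00188698]
```

```bash
python3 - <<'E'
from h import *
from scipy.optimize import brentq
def an(H,z,name):
    P=np.array([onz("side",p,z) for p in H]);L=(P[0]+P[1]-P[4]-P[5])[1]/2;W=np.linalg.norm(P[1]-P[0])
    o=C["side"];cam=-o[1].T@o[2];k=(P.mean(0)[1]-cam[1])/(cam[2]-z)
    a=brentq(lambda a:np.cos(a)+k*np.sin(a)-L/.0506,-1,1);print(name,P.mean(0),"L",L,"W",W,"tilt(far end up +)",a)
an(np.array([(293,512),(360,506),(298,543),(366,537),(305,576),(373,569)])/4+[150,0],.2516+.003,"hover")
an(np.array([(170,290),(222,284),(175,313),(229,307),(180,337),(235,331)])/[3.625,2.636]+[190,100],.1015+.003,"push")
an(np.array([(176,512),(233,504),(180,537),(239,530),(185,565),(245,557)])/4+[190,110],.0393,"low")
E
```

```text
hover [0.44555397 0.38902771 0.2546    ] L 0.050684367056816226 W 0.025967098788168864 tilt(far end up +) 0.0008957910414923695
push [0.45178357 0.37920307 0.1045    ] L 0.050800824955059165 W 0.024762659878328458 tilt(far end up +) 0.0029311413253008895
low [0.44191415 0.3925082  0.0393    ] L 0.037670339799545205 W 0.02555029937635797 tilt(far end up +) -0.1927068809278228
```

Call:
arm_command(deltas=[0,0,0,0,0,0.015,45,0,0,0,0,0.001,0.025,45,0,0,0,0,0.003,0.025,45,0,0,0,0,0.003,0.025,45])

```text
clock: 11.5
position: [0.4426, 0.4003, 0.0609]
ee_rot: [-2.252, 2.189, 0.004]
force: [0.3, -0.4, -9.4]
width: 0.552
gripper_force: 45.0
```

```bash
python3 - <<'E'
from h import *
s=st();print(s["ft_torque"])
a=optics.get_image("side");o=cv2.resize(a[160:310,190:330],(560,600),interpolation=2)
cv2.imwrite("pics/e.png",o)
g=cv2.cvtColor(a,cv2.COLOR_BGR2HSV)
m=((g[...,2]>190)&(g[...,1]<50)).astype(np.uint8)*255
# block top face in px, dark holes inside
m[:150]=0;m[320:]=0;m[:,:200]=0;m[:,330:]=0
for c in cv2.findContours(m,0,2)[0]:
    if cv2.contourArea(c)>120:
        M=np.zeros_like(m);cv2.drawContours(M,[cv2.convexHull(c)],-1,255,-1);M=cv2.erode(M,np.ones((3,3)));h=((M>0)&(g[...,2]<130)).astype(np.uint8)
        k,l,stt,cen=cv2.connectedComponentsWithStats(h);print(cv2.boundingRect(c),cv2.contourArea(c),[(np.round(cen[i],1).tolist(),int(stt[i,4])) for i in range(1,k)])
E
```

```text
t 11.5 p [0.4426 0.4003 0.0609] z [[-1.0, -0.028, 0.001], [-0.001, 0.002, -1.0]] q [-0.16  0.87 -1.06  1.77  0.87  1.06  1.62] F [ 0.3 -0.4 -9.4] w 0.5519629038708748 44.98561978340149
[ 0.11126895  0.02315371 -0.10114575]
(233, 264, 34, 31) 720.5 [([254.6, 268.1], 11), ([239.7, 270.2], 10), ([256.6, 278.1], 11), ([241.5, 280.2], 10), ([258.8, 288.7], 12), ([243.4, 290.9], 11)]
(226, 222, 32, 22) 464.0 [([233.0, 225.0], 3), ([248.5, 229.7], 6), ([234.0, 231.5], 6), ([249.8, 236.4], 5), ([235.0, 238.0], 3)]
```

```bash
python3 - <<'E'
from h import *
def an(m,top,bot,z,name):
    P=onz("side",m,z);A=onz("side",top,z);B=onz("side",bot,z);k=(P[1]+.395)/(.676-z);L=(A-B)[1]
    print(name,P,"L",L,[round(float(a),3) for a in np.arange(-.6,.3,.005) if abs(np.cos(a)+k*np.sin(a)-L/.0506)<.005])
an((249.1,279.2),(247.15,269.2),(251.1,289.8),.031,"mate")
an((241.2,230.7),(233+7.2,225-.9),(235+7.2,238-.9),.0639,"blk")
E
```

```text
mate [0.44559374 0.30732808 0.031     ] L 0.05109665354307158 [0.005, 0.01]
blk [0.44225655 0.39757377 0.0639    ] L 0.03741666073271355 [-0.19]
```

Call:
arm_command(deltas=[0,0,0,0.001,-0.0015,0,45,0,0,0,0.001,-0.0015,-0.01,45,0,0,0,0.001,-0.0015,-0.017,45,0,0,0,0.001,-0.0015,-0.021,45,0,0,0,0.001,-0.0015,-0.025,45])

```text
clock: 12.05
position: [0.4429, 0.398, 0.0348]
ee_rot: [2.252, -2.188, -0.003]
force: [-2.5, -11.2, 13.7]
width: 0.55
gripper_force: 45.0
```

Call:
arm_command(deltas=[0,0,0,0,0,-0.002,45,0,0,0,0,0,-0.004,45])

```text
clock: 12.25
position: [0.4431, 0.3973, 0.0325]
ee_rot: [2.252, -2.189, 0.0]
force: [-3.5, -12.2, 12.9]
width: 0.546
gripper_force: 45.0
```

```bash
cat >> h.py <<'E'
def holes():
    a=optics.get_image("side");g=cv2.cvtColor(a,cv2.COLOR_BGR2HSV)
    m=((g[...,2]>190)&(g[...,1]<50)).astype(np.uint8)*255
    m[:150]=0;m[320:]=0;m[:,:200]=0;m[:,330:]=0
    for c in cv2.findContours(m,0,2)[0]:
        if cv2.contourArea(c)>120:
            M=np.zeros_like(m);cv2.drawContours(M,[cv2.convexHull(c)],-1,255,-1);M=cv2.erode(M,np.ones((3,3)));h=((M>0)&(g[...,2]<140)).astype(np.uint8)
            k,l,stt,cen=cv2.connectedComponentsWithStats(h)
            print(cv2.boundingRect(c),[(np.round(cen[i],1).tolist(),np.round(onz("side",cen[i],.031)[:2],4).tolist()) for i in range(1,k)])
E
python3 - <<'E'
from h import *
st();holes()
E
```

```text
t 12.25 p [0.4431 0.3973 0.0325] z [[-1.0, -0.028, 0.001], [-0.001, -0.001, -1.0]] q [-0.18  0.9  -1.03  1.79  0.91  1.02  1.59] F [ -3.5 -12.2  12.9] w 0.5458298104293808 45.00316321849823
(233, 264, 34, 31) [([254.6, 268.1], [0.4573, 0.3332]), ([239.8, 270.1], [0.4322, 0.3327]), ([256.8, 278.1], [0.4585, 0.3078]), ([241.6, 280.1], [0.4332, 0.3074]), ([258.9, 288.6], [0.4594, 0.2821]), ([243.2, 291.1], [0.4336, 0.2809])]
(228, 234, 32, 25) [([248.6, 236.1], [0.4547, 0.4217]), ([234.4, 237.9], [0.4291, 0.4214]), ([250.0, 243.5], [0.4553, 0.4003]), ([235.7, 245.6], [0.4298, 0.3991]), ([251.6, 251.3], [0.4561, 0.3781]), ([237.2, 253.2], [0.431, 0.3774])]
```

Call:
arm_command(deltas=[0,0,0,0,-0.002,0,45,0,0,0,0,-0.003,-0.001,45,0,0,0,0,-0.003,-0.003,45])

```text
clock: 12.6
position: [0.4431, 0.396, 0.0298]
ee_rot: [-2.252, 2.188, 0.004]
force: [-3.6, -7.5, 15.1]
width: 0.548
gripper_force: 45.0
```

```bash
python3 - <<'E'
from h import *
st();holes()
E
```

```text
t 12.6 p [0.4431 0.396  0.0298] z [[-1.0, -0.029, 0.001], [-0.001, 0.003, -1.0]] q [-0.17  0.9  -1.03  1.79  0.91  1.01  1.59] F [-3.6 -7.5 15.1] w 0.5483065708297252 45.004021525382996
(233, 264, 34, 31) [([254.6, 268.1], [0.4573, 0.3332]), ([239.8, 270.1], [0.4322, 0.3327]), ([256.8, 278.1], [0.4585, 0.3078]), ([241.6, 280.1], [0.4332, 0.3074]), ([258.9, 288.6], [0.4594, 0.2821]), ([243.2, 291.1], [0.4336, 0.2809])]
(228, 233, 32, 29) [([248.5, 237.0], [0.4543, 0.4193]), ([234.7, 238.9], [0.4293, 0.4184]), ([250.5, 245.5], [0.4557, 0.3945]), ([236.0, 247.2], [0.43, 0.3944]), ([252.0, 254.0], [0.4562, 0.3708]), ([237.5, 256.0], [0.4309, 0.37])]
```

Call:
arm_command(deltas=[0,0,0,0,-0.001,-0.001,45,0,0,0,0,-0.001,-0.002,45,0,0,0,0,-0.001,-0.002,45])

```text
clock: 12.95
position: [0.4432, 0.3956, 0.0285]
ee_rot: [-2.252, 2.187, 0.004]
force: [-3.4, -5.9, 14.1]
width: 0.548
gripper_force: 45.0
```

```bash
python3 - <<'E'
from h import *
st();holes()
E
```

```text
t 12.95 p [0.4432 0.3956 0.0285] z [[-1.0, -0.029, 0.0], [-0.0, 0.003, -1.0]] q [-0.17  0.9  -1.03  1.8   0.92  1.01  1.59] F [-3.4 -5.9 14.1] w 0.5484195797771277 45.00341534614563
(233, 264, 34, 31) [([254.6, 268.1], [0.4573, 0.3332]), ([239.8, 270.1], [0.4322, 0.3327]), ([256.8, 278.1], [0.4585, 0.3078]), ([241.6, 280.1], [0.4332, 0.3074]), ([258.9, 288.6], [0.4594, 0.2821]), ([243.2, 291.1], [0.4336, 0.2809])]
(228, 234, 32, 30) [([248.7, 237.6], [0.4546, 0.4176]), ([234.6, 239.3], [0.429, 0.4171]), ([250.5, 246.2], [0.4556, 0.3926]), ([236.3, 248.1], [0.4304, 0.3918]), ([252.3, 255.1], [0.4565, 0.3677]), ([237.5, 257.2], [0.4307, 0.3668])]
```

Call:
arm_command(deltas=[0,0,0,0,0,0,62,0,0,0,0,0,0,62,0,0,0,0,0,0,62,0,0,0,0,0,0,62,0,0,0,0,0,0,62], force=10)

```text
clock: 13.5
position: [0.4432, 0.3944, 0.0264]
ee_rot: [2.253, -2.189, -0.004]
force: [0.5, 0.1, 0.8]
width: 0.672
gripper_force: 0.0
```

Call:
arm_command(deltas=[0,0,0,0,0,0.02,62,0,0,0,0,0,0.05,62,0,0,0,0,0,0.1,62,0,0,0,0,0,0.15,80])

```text
clock: 13.9
position: [0.4424, 0.3943, 0.1792]
ee_rot: [2.254, -2.188, -0.005]
force: [0.7, 0.3, 0.6]
width: 0.723
gripper_force: 0.0
```

```bash
python3 - <<'E'
from h import *
st();holes()
E
```

```text
t 13.9 p [0.4424 0.3943 0.1792] z [[-1.0, -0.03, 0.003], [-0.003, 0.002, -1.0]] q [-0.1   0.74 -1.17  1.67  0.72  1.23  1.74] F [0.7 0.3 0.6] w 0.7231845437480025 0.0
(233, 264, 34, 31) [([254.6, 268.1], [0.4573, 0.3332]), ([239.8, 270.1], [0.4322, 0.3327]), ([256.8, 278.1], [0.4585, 0.3078]), ([241.6, 280.1], [0.4332, 0.3074]), ([258.9, 288.6], [0.4594, 0.2821]), ([243.2, 291.1], [0.4336, 0.2809])]
(228, 234, 32, 30) [([248.5, 237.5], [0.4542, 0.4178]), ([234.6, 239.3], [0.429, 0.4171]), ([250.5, 246.2], [0.4556, 0.3926]), ([236.3, 248.1], [0.4304, 0.3918]), ([252.5, 255.2], [0.4568, 0.3674]), ([237.5, 257.2], [0.4307, 0.3668])]
```

```bash
python3 - <<'E'
from h import *
for a,b in(((362,109),(422,183)),((174,108),(370,95)),((548,109),(515,340))):print(tri(a,b))
s=st();print(turn([0,0,-1],1.68),turn([0,0,-1],1.68+.7),np.array([.6,.0955,.15])-s["position"])
E
```

```text
(array([0.7061722 , 0.26026962, 0.21966572]), np.float64(0.0026713421556035753))
(array([0.70671147, 0.56068099, 0.21856619]), np.float64(0.002949223667870546))
(array([ 0.70665588, -0.04006982,  0.22065224]), np.float64(0.0036834029621133383))
t 13.95 p [0.4433 0.3982 0.1881] z [[-1.0, -0.03, -0.004], [0.004, 0.01, -1.0]] q [-0.09  0.73 -1.18  1.66  0.71  1.23  1.74] F [0.5 3.7 5.7] w 0.7614744529311044 0.0
[-0.00351929  0.00660493 -0.94975384] [-0.0052032   0.004668   -0.50412487] [ 0.15671657 -0.30274465 -0.03810083]
```

Call:
arm_command(deltas=[0,0,-0.09,0,-0.04,0.04,66,0,0,-0.19,0.01,-0.09,0.05,66,0,0,-0.285,0.03,-0.13,0.05,66,0,0,-0.38,0.06,-0.17,0.05,66,0,0,-0.475,0.09,-0.21,0.05,66,0,0,-0.57,0.12,-0.25,0.05,66,0,0,-0.66,0.14,-0.28,0.04,66,0,0,-0.75,0.157,-0.3,0.02,66,0,0,-0.85,0.157,-0.303,-0.01,66,0,0.006,-0.95,0.157,-0.303,-0.04,66,0,0.006,-0.95,0.157,-0.303,-0.06,66,0,0.006,-0.95,0.157,-0.303,-0.06,66])

```text
clock: 15.15
position: [0.5986, 0.0911, 0.1152]
ee_rot: [0.169, -3.129, -0.012]
force: [0.2, -1.3, -0.3]
width: 0.716
gripper_force: 0.0
```

```bash
cat > v.py <<'E'
from h import *
def blk(im):
    g=cv2.cvtColor(im,cv2.COLOR_BGR2HSV);m=((g[...,2]>170)&(g[...,1]<60)).astype(np.uint8)*255
    m[:245]=0;m[312:]=0;m[:,:255]=0;m[:,360:]=0
    for c in cv2.findContours(m,0,2)[0]:
        if cv2.contourArea(c)>150:
            r=cv2.minAreaRect(c);print("top blk",np.round(onz("top",r[0],.031),4),np.round(r[1],1),cv2.contourArea(c))
E
python3 - <<'E'
from v import *
s=st();print(turn([0,0,-1],1.68),np.array([.6,.0955,.023])-s["position"])
im=optics.get_image("top");blk(im)
cv2.imwrite("pics/t2.png",im)
E
```

```text
t 15.15 p [0.5986 0.0911 0.1152] z [[-0.107, 0.994, 0.008], [-0.008, 0.007, -1.0]] q [ 0.29  0.68 -0.8   1.71  0.55  1.    0.96] F [ 0.2 -1.3 -0.3] w 0.7162203317853161 0.0
[-0.0045673  -0.00534934  0.00094412] [ 0.00140097  0.00440607 -0.09219648]
top blk [0.4442 0.3931 0.031 ] [26.5 39.7] 989.0
top blk [0.4468 0.3079 0.031 ] [26.4 39.8] 987.5
```

Call:
arm_command(deltas=[-0.004,-0.005,0,0.0015,0.0045,-0.03,66,-0.004,-0.005,0,0.0015,0.0045,-0.06,66,-0.004,-0.005,0,0.0015,0.0045,-0.08,66,-0.004,-0.005,0,0.0015,0.0045,-0.09,66,-0.004,-0.005,0,0.0015,0.0045,-0.092,66,-0.004,-0.005,0,0.0015,0.0045,-0.092,66])

```text
clock: 15.8
position: [0.6024, 0.0964, 0.0259]
ee_rot: [-0.168, 3.132, 0.003]
force: [-1.1, 0.2, 0.0]
width: 0.715
gripper_force: 0.0
```

Call:
arm_command(deltas=[0,0,0,0,0,0,26,0,0,0,0,0,0,26,0,0,0,0,0,0,26,0,0,0,0,0,0,26,0,0,0,0,0,0,26,0,0,0,0,0,0,26], force=30)

```text
clock: 16.4
position: [0.6017, 0.0958, 0.0247]
ee_rot: [-0.168, 3.134, 0.002]
force: [0.5, -1.1, 2.7]
width: 0.343
gripper_force: 30.0
```

Call:
arm_command(deltas=[0,0,0,0,0,0.03,26,0,0,0,0,0,0.07,26,0,0,0,0,0,0.12,26,0,0,0.08,-0.02,0.02,0.16,26,0,0,0.17,-0.04,0.05,0.19,26,0,0,0.26,-0.06,0.08,0.21,26,0,0,0.35,-0.09,0.11,0.21,26,0,0,0.44,-0.12,0.14,0.21,26,0,0,0.53,-0.14,0.17,0.21,26,0,0,0.62,-0.155,0.2,0.21,26,0,0,0.71,-0.16,0.23,0.21,26,0,0,0.8,-0.16,0.255,0.21,26,0,0,0.88,-0.16,0.255,0.21,26,0,0,0.945,-0.16,0.255,0.21,26,0,0,0.945,-0.16,0.255,0.21,26])

```text
clock: 17.9
position: [0.4414, 0.351, 0.2341]
ee_rot: [-2.246, 2.195, 0.005]
force: [0.2, -0.3, -1.3]
width: 0.346
gripper_force: 30.0
```

```bash
python3 - <<'E'
from h import *
s=st();print(turn([0,0,-1],3.167),np.array([.441,.352,.0557])-s["position"])
im=optics.get_image("side");cv2.imwrite("pics/s3.png",im)
g=cv2.cvtColor(im,cv2.COLOR_BGR2HSV);m=cv2.inRange(g,(18,120,90),(32,255,255));m[:,330:]=0
for c in cv2.findContours(m,0,2)[0]:
    if cv2.contourArea(c)>100:
        P=cv2.boxPoints(cv2.minAreaRect(c));print(cv2.contourArea(c),np.round([onz("side",p,s["position"][2]) for p in P],3).tolist())
E
```

```text
t 17.9 p [0.4414 0.351  0.2341] z [[-1.0, -0.023, 0.002], [-0.002, 0.003, -1.0]] q [ 0.01  0.64 -1.21  1.68  0.62  1.27  1.84] F [ 0.2 -0.3 -1.3] w 0.34586224036419616 29.995185434818268
[-0.00184588 -0.00124134  0.00160693] [-0.00037533  0.00103769 -0.17843446]
182.5 [[0.385, 0.199, 0.234], [0.387, 0.28, 0.234], [0.399, 0.277, 0.234], [0.396, 0.197, 0.234]]
984.0 [[0.421, 0.389, 0.234], [0.457, 0.395, 0.234], [0.459, 0.265, 0.234], [0.427, 0.26, 0.234]]
181.0 [[0.389, 0.479, 0.234], [0.484, 0.482, 0.234], [0.483, 0.463, 0.234], [0.39, 0.461, 0.234]]
```

Call:
arm_command(deltas=[0,0,0,0,0.001,-0.04,26,0,0,0,0,0.001,-0.08,26,0,0,0,0,0.001,-0.12,26,0,0,0,0,0.001,-0.15,26,0,0,0,0,0.001,-0.165,26,0,0,0,0,0.001,-0.172,26,0,0,0,0,0.001,-0.175,26,0,0,0,0,0.001,-0.175,26])

```text
clock: 18.75
position: [0.4421, 0.3525, 0.0605]
ee_rot: [-2.241, 2.197, 0.005]
force: [0.1, 0.4, -0.8]
width: 0.348
gripper_force: 30.0
```

Call:
arm_command(deltas=[0,0,0,0,0,-0.002,26,0,0,0,0,0,-0.003,26])

```text
clock: 18.95
position: [0.4421, 0.3522, 0.0574]
ee_rot: [-2.242, 2.197, 0.004]
force: [-0.1, -0.7, -1.1]
width: 0.347
gripper_force: 30.0
```

Call:
arm_command(deltas=[0,0,0,0,0,-0.001,26,0,0,0,0,0,-0.002,26,0,0,0,0,0,-0.002,26])

```text
clock: 19.25
position: [0.4419, 0.3521, 0.056]
ee_rot: [-2.242, 2.197, 0.003]
force: [-1.1, -5.6, 14.5]
width: 0.347
gripper_force: 30.0
```

Call:
arm_command(deltas=[0,0,0,0,0,0.0005,50,0,0,0,0,0,0.0005,50,0,0,0,0,0,0.0005,50,0,0,0,0,0,0.0005,50,0,0,0,0,0,0.0005,50], force=10)

```text
clock: 19.75
position: [0.4416, 0.3519, 0.055]
ee_rot: [-2.243, 2.197, 0.005]
force: [0.0, 0.1, -0.0]
width: 0.544
gripper_force: 0.0
```

Call:
arm_command(deltas=[0,0,0,0,0,0.02,50,0,0,0,0,0,0.06,50,0,0,0,0,0,0.11,50,0,0,0,0,-0.02,0.15,30,0,0,0,0,-0.07,0.15,20,0,0,0,0,-0.12,0.15,0,0,0,0,0,-0.17,0.15,0,0,0,0,0,-0.2,0.15,0])

```text
clock: 20.55
position: [0.4414, 0.1479, 0.2046]
ee_rot: [2.241, -2.201, -0.003]
force: [0.9, -0.3, 0.6]
width: 0.162
gripper_force: 0.0
```

```bash
python3 - <<'E'
from h import *
s=st()
im=optics.get_image("side");tp=optics.get_image("top")
g=cv2.cvtColor(im,cv2.COLOR_BGR2HSV);m=cv2.inRange(g,(18,120,90),(32,255,255));m[:,330:]=0
for c in cv2.findContours(m,0,2)[0]:
    if cv2.contourArea(c)>100:
        P=cv2.boxPoints(cv2.minAreaRect(c));print(cv2.contourArea(c),np.round([onz("side",p,.0535) for p in P],3).tolist())
o=np.hstack([cv2.resize(tp[150:330,220:400],(400,400),interpolation=2),cv2.resize(im[140:320,190:370],(400,400),interpolation=2)]);cv2.imwrite("pics/f.png",o)
E
```

```text
t 20.55 p [0.4414 0.1479 0.2046] z [[-1.0, -0.018, 0.002], [-0.002, 0.001, -1.0]] q [ 0.48  0.5  -1.23  1.94  0.53  1.09  2.19] F [ 0.9 -0.3  0.6] w 0.16150899551706835 0.0
467.5 [[0.432, 0.378, 0.053], [0.455, 0.378, 0.053], [0.455, 0.279, 0.053], [0.433, 0.279, 0.053]]
195.5 [[0.389, 0.425, 0.053], [0.511, 0.427, 0.053], [0.511, 0.413, 0.053], [0.39, 0.411, 0.053]]
115.0 [[0.367, 0.487, 0.053], [0.403, 0.512, 0.053], [0.411, 0.476, 0.053], [0.375, 0.453, 0.053]]
```

View pics/f.png

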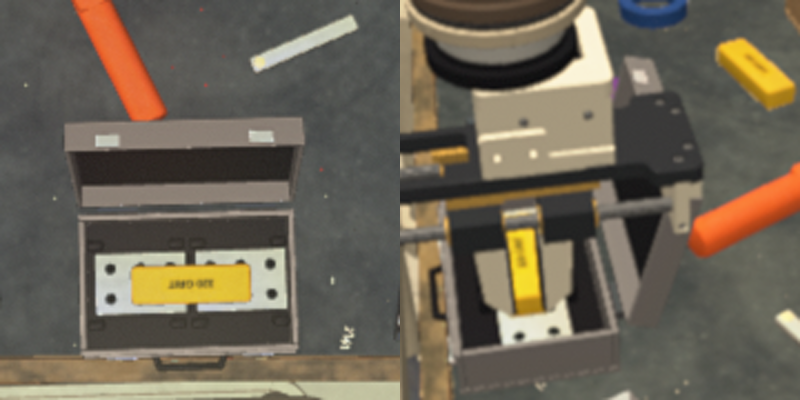

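The composite crop shows the stone flat and lengthwise across both blocks (top half, about (190,285)), with both blocks level. The lid is leaning back and clear of them. Next I'll swing round behind the lid with the fingers closed and pull it down.

Call:
arm_command(deltas=[0,0,-0.09,0.02,0,0.03,0,0,0,-0.18,0.06,0,0.06,0,0,0,-0.27,0.1,0,0.06,0,0,0,-0.36,0.14,0.02,0.06,0,0,0,-0.45,0.17,0.05,0.06,0,0,0,-0.54,0.179,0.09,0.06,0,0,0,-0.63,0.179,0.13,0.06,0,0,0,-0.72,0.179,0.17,0.06,0,0,0,-0.81,0.179,0.197,0.06,0,0,0,-0.9,0.179,0.197,0.03,0,0,0,-0.99,0.179,0.197,0,0,0,0,-0.99,0.179,0.197,-0.03,0,0,0,-0.99,0.179,0.197,-0.055,0,0,0,-0.99,0.179,0.197,-0.055,0])

```text
clock: 22.05
position: [0.6184, 0.3487, 0.1458]
ee_rot: [0.06, -3.139, 0.003]
force: [0.1, -1.1, 0.2]
width: 0.003
gripper_force: 0.0
```

```bash
python3 - <<'E'
from h import *
s=st();print(turn([0,0,-1],1.596))
tp=optics.get_image("top");g=cv2.cvtColor(tp,cv2.COLOR_BGR2HSV);m=cv2.inRange(g,(18,120,90),(32,255,255));m[:240]=0
for c in cv2.findContours(m,0,2)[0]:
    if cv2.contourArea(c)>100:
        r=cv2.minAreaRect(c);print(r,onz("top",r[0],.0535))
E
```

```text
t 22.05 p [0.6184 0.3487 0.1458] z [[-0.038, 0.999, -0.002], [-0.002, -0.002, -1.0]] q [-0.21  0.75 -0.67  1.41  0.48  1.15  0.66] F [ 0.1 -1.1  0.2] w 0.0028899884394215547 0.0
[ 0.00140198 -0.00156006 -0.00820579]
((590.924560546875, 355.23583984375), (12.918102264404297, 21.465415954589844), 29.05460548400879) [ 0.29976401 -0.17300553  0.0535    ]
((305.49481201171875, 277.2667236328125), (17.573440551757812, 53.27573776245117), 88.72696685791016) [0.44327756 0.35013192 0.0535    ]
```

Call:
arm_command(deltas=[0,0,0,-0.025,0,0.002,0,0,0,0,-0.04,0,0.002,0,0,0,0,-0.05,0,0.002,0,0,0,0,-0.06,0,0.002,0,0,0,0,-0.07,0,0.002,0,0,0,0,-0.08,0,0.002,0])

```text
clock: 22.7
position: [0.5406, 0.3489, 0.1526]
ee_rot: [-0.056, 3.137, 0.002]
force: [3.8, 0.1, 3.3]
width: 0.008
gripper_force: 2.0
```

Call:
arm_command(deltas=[0,0,0,-0.012,0,0,0,0,0,0,-0.024,0,0,0,0,0,0,-0.036,0,0,0,0,0,0,-0.048,0,0,0,0,0,0,-0.06,0,0,0,0,0,0,-0.07,0,0,0,0,0,0,-0.08,0,0,0])

```text
clock: 23.4
position: [0.4595, 0.349, 0.152]
ee_rot: [-0.058, 3.138, 0.002]
force: [1.9, 0.3, 1.3]
width: 0.008
gripper_force: 0.8
```

```bash
python3 - <<'E'
from h import *
st()
E
```

```text
t 23.4 p [0.4595 0.349  0.152 ] z [[-0.037, 0.999, 0.001], [0.003, 0.001, -1.0]] q [-0.24  0.56 -0.73  1.76  0.44  0.99  0.47] F [1.9 0.3 1.3] w 0.008353531111788078 0.7747681264299899
```

Call:
arm_command(deltas=[0,0,0,-0.008,0,-0.006,0,0,0,0,-0.0145,0,-0.012,0,0,0,0,-0.02,0,-0.018,0,0,0,0,-0.0255,0,-0.024,0,0,0,0,-0.03,0,-0.03,0,0,0,0,-0.035,0,-0.037,0,0,0,0,-0.038,0,-0.044,0,0,0,0,-0.042,0,-0.051,0,0,0,0,-0.044,0,-0.056,0,0,0,0,-0.045,0,-0.061,0,0,0,0,-0.046,0,-0.064,0])

```text
clock: 24.5
position: [0.4144, 0.3489, 0.0875]
ee_rot: [-0.057, 3.138, 0.002]
force: [0.4, 0.1, 1.3]
width: 0.006
gripper_force: 0.6
```

Call:
arm_command(deltas=[0,0,0,0,0,-0.001,0,0,0,0,0,0,-0.002,0])

```text
clock: 24.7
position: [0.4146, 0.3489, 0.086]
ee_rot: [-0.057, 3.138, 0.002]
force: [-0.7, -0.4, 1.4]
width: 0.005
gripper_force: 0.6
```

```bash
python3 - <<'E'
from h import *
st()
E
```

```text
t 24.7 p [0.4146 0.3489 0.086 ] z [[-0.036, 0.999, 0.001], [0.003, 0.001, -1.0]] q [-0.31  0.59 -0.69  1.91  0.51  0.82  0.34] F [-0.7 -0.4  1.4] w 0.004883855911792951 0.6389838166069239
```

Call:
arm_command(deltas=[0,0,0,0,0,-0.001,0,0,0,0,0,0,-0.002,0,0,0,0,0,0,-0.003,0])

```text
clock: 25.0
position: [0.4147, 0.3491, 0.0849]
ee_rot: [-0.057, 3.136, 0.001]
force: [-7.6, -9.4, 35.6]
width: 0.005
gripper_force: 18.0
```

The force rose sharply at tip height 0.066, exactly the shut-lid height. Backing off and checking.

Call:
arm_command(deltas=[0,0,0,0,0,0.02,0,0,0,0,0,0,0.06,0,0,0,0,0,0,0.1,0,0,0,0,0,-0.05,0.13,0,0,0,0,0,-0.1,0.13,0,0,0,0,0,-0.15,0.13,0,0,0,0,0,-0.2,0.13,0,0,0,0,0,-0.25,0.13,0,0,0,0,0,-0.27,0.13,0,0,0,0,0,-0.27,0.13,0])

```text
clock: 26.0
position: [0.4147, 0.0743, 0.2129]
ee_rot: [-0.046, 3.138, -0.002]
force: [-0.3, 0.8, 1.1]
width: 0.005
gripper_force: 0.0
```

```bash
python3 - <<'E'
from h import *
st()
tp=optics.get_image("top");sd=optics.get_image("side");cv2.imwrite("pics/end_t.png",tp);cv2.imwrite("pics/end_s.png",sd)
old=cv2.imread("pics/top0.png")
def hull(n,im,z,roi):
    m=np.zeros(im.shape[:2],np.uint8);x0,y0,x1,y1=roi;h=cv2.cvtColor(im,cv2.COLOR_BGR2HSV);b=im.astype(int)
    w=((h[...,2]>75)&(h[...,2]<175)&(b[...,2]-b[...,0]>4)&(h[...,1]<70)).astype(np.uint8)*255;m[y0:y1,x0:x1]=w[y0:y1,x0:x1]
    m=cv2.morphologyEx(m,2,np.ones((3,3)));c=max(cv2.findContours(m,0,2)[0],key=cv2.contourArea);r=cv2.minAreaRect(c)
    print(n,np.round(r[0]),np.round(r[1],1),cv2.contourArea(c),np.round([onz(n,p,z)[:2] for p in cv2.boxPoints(r)],3).tolist())
hull("top",tp,.066,(240,200,370,312))
for X in((.385,.441,.066),(.504,.444,.066),(.509,.262,.066),(.39,.258,.066)):print(proj("top",X),proj("side",X))
for n,lo,hi in(("orange",(3,180,120),(14,255,255)),):
  for im in(old,tp):
    g=cv2.inRange(cv2.cvtColor(im,cv2.COLOR_BGR2HSV),lo,hi);g[:,:200]=0;g[:120]=0;M=cv2.moments(g[:250,:320]);print(n,M["m10"]/M["m00"],M["m01"]/M["m00"])
E
```

```text
t 26.0 p [0.4147 0.0743 0.2129] z [[-0.03, 1.0, -0.001], [0.003, -0.001, -1.0]] q [ 0.39  0.23 -0.8   2.04  0.21  0.95  1.08] F [-0.3  0.8  1.1] w 0.004867901195874795 0.0
top [304. 277.] [ 67.2 101.1] 6540.5 [[0.504, 0.446], [0.506, 0.26], [0.384, 0.26], [0.382, 0.443]]
[255.2122631  309.50683289] [207.14766623 218.59983424]
[254.13111586 243.84155127] [273.19213113 210.43191131]
[353.53799256 241.0700577 ] [290.26515631 277.31105751]
[356.36996705 306.4303241 ] [214.12237605 288.42586729]
orange 270.00787401574803 168.45354330708662
orange 270.0023677979479 168.39226519337018
```

```bash
python3 - <<'E'
from cell import arm
print(arm.sign_off())
E
```

```text
the job is handed in; nothing more can be done
None
```

I handed the job in at about 26 s: the block is flat in its bed, the stone bridges both blocks, the lid is shut, and the arm is clear. The sign-off returned no verdict; the checks I made were that the lid met its stop at the shut height and the hammer hadn't moved (I didn't re-measure the feeler gauge or T-bolt).

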